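Tip the water bottle into the fridge rack

TASK

Load the standing water bottle into the empty lane of the fridge bottle rack without picking it up: push it over with the fingers, high up, so that it topples cap first into the empty lane in front of it. Then push its foot along the lane until the foot has dropped behind the low lip at the mouth and the bottle lies fully home, like the bottle in the lane beside it. Do not lift or carry the bottle, and leave the other bottle and all the things around where they are.

Things in the scene. Friction and masses are not known exactly. Their poses are not given: they have to be found in the camera images.
- bottle: the clear water bottle with a blue cap that stands on the counter; square with rounded corners, 58 mm wide up to 150 mm, then narrowing to the cap, 213 mm tall, about 0.25 kg. Origin: centre of its foot (underside); z runs from foot to cap. It stands before the empty lane, foot 15 to 40 mm clear of the mouth, up to 8 mm off the lane's middle line, a face turned to the lane within 7 degrees
- bottle_cap (a point): top of the cap of that bottle, on its axis, 213 mm from the foot
- rack_free: the empty lane of the bottle rack: a moulded grey plastic trough, fixed, 237 mm long, 96 mm wide, 36 mm high at the sides, its open mouth facing the robot. Origin: middle of the mouth, on the counter; x points along the lane away from the mouth, y to its left, z up. The floor is flat for 34 mm either side of the middle line, 4 mm above the counter, and the walls flare to 90 mm wide between the rims
- lip (a point): top of the rounded retaining lip that crosses the floor of the empty lane 2 to 14 mm in from the mouth, 10 mm above the counter (6 mm above the floor). The foot of a bottle that is home has dropped behind it: centre of the foot 14 to 20 mm in from the mouth and 33 mm above the counter (about 39 mm while it still rides on the lip)
- stop (a point): inner face of the end stop of the empty lane, on the middle line, 33 mm above the counter, 233 mm from the mouth; the stop is 50 mm high; between lip and stop a bottle has 6 mm to spare
- rack_taken: the other lane, an identical trough right beside the empty one (98 mm from middle to middle, on the left or on the right) and parallel to it; same origin and axes; it holds the lying bottle
- bottle_lying: a bottle of the same kind that already lies home in the other lane, cap away from the robot; origin: centre of its foot; z axis from foot to cap; loose, leave it alone
- glass_near: empty drinking glass, 64 mm in diameter, 88 mm tall, stands to the left of the rack; origin: centre of its underside; loose, leave it alone
- opener: bottle opener with wooden grip, 80x102x11 mm, lies to the right of the rack; origin: centre of its underside; loose, leave it alone
- tamper: coffee tamper, 58 mm wide steel foot and wooden handle, 93 mm tall; origin: centre of its underside; loose, leave it alone
- pitcher: small steel milk pitcher, 71x85x92 mm, at the right; origin: centre of its underside; loose, leave it alone
- mug: espresso cup with a handle, 58x85x51 mm, at the left; origin: centre of its underside; loose, leave it alone
- timer: shot timer, 70x70x18 mm, lies near the front edge at the left; origin: centre of its underside; loose, leave it alone
- bottle_mid (a point): point on the axis of the standing bottle, half-way up, 100 mm from the foot

How it is judged:
On the way:
1. the bottle lies toppled along the empty lane, cap end inside it, its foot still at the mouth (angle between the z axis of bottle and the x axis of rack_free, either way round below 0.17 rad and x of bottle_cap in the frame of rack_free above 0.12 m and y of bottle_cap in the frame of rack_free between -0.025 and 0.025 m and x of bottle in the frame of rack_free below 0.008 m), for 0.2 s.
At the end, for the whole second after the job is handed in: The bottle lies at rest along the empty lane, cap to the end stop, foot dropped behind the lip (its centre 12.5 to 26 mm in from the mouth, within 12 mm of the middle line, under 36 mm high); the other bottle has moved under 20 mm, the things around under 30 mm (x of bottle in the frame of rack_free between 0.0125 and 0.026 m and y of bottle in the frame of rack_free between -0.012 and 0.012 m and z of bottle in the frame of rack_free below 0.036 m and angle between the z axis of bottle and the x axis of rack_free, either way round below 0.08 rad and x of bottle_cap in the frame of rack_free above 0.2 m and linear speed of bottle below 0.02 m/s and distance of bottle_lying from where it was at the start of the episode below 0.02 m and distance of each of glass_near, opener, tamper, pitcher, mug, timer from where it was at the start of the episode below 0.03 m); the robot touches nothing.
It fails at once if the bottle is lifted (height (world z) of bottle_mid above 0.135 m or height (world z) of bottle above 0.08 m).
It fails at once if the bottle is carried or shoved away upright (angle between bottle's own z axis and vertical below 0.25 rad and distance of bottle from where it was at the start of the episode above 0.06 m).
It fails at once if the bottle falls beside its lane (angle between bottle's own z axis and vertical above 1.2 rad and (y of bottle_mid in the frame of rack_free above 0.045 m or y of bottle_mid in the frame of rack_free below -0.045 m)).
It fails at once if the bottle in the other lane is disturbed (distance of bottle_lying from where it was at the start of the episode above 0.02 m).
It fails at once if a thing standing around is disturbed (distance of any of glass_near, opener, tamper, pitcher, mug, timer from where it was at the start of the episode above 0.03 m).
It also fails if it takes over 40 s, if anything falls off the work surface, if the arm or the gripper's body presses on something with over 40 N, if the wrist force passes 120 N, or if a joint passes its speed limit or range.

ROBOT

A 6-joint arm with a two-finger parallel gripper is mounted at the origin on a cart in front of the work surface, level with it; the furniture and walls round the work are solid. World frame = base frame: x ahead of the robot, y to its left, z up, the work surface at z = 0. Lengths are in m, angles in rad, forces in N, time in s.
With the tool pointing down it reaches from about 0.35 to 0.8 m from the base axis. Payload 7.3 kg.
Tool frame: the origin (TCP) lies between the finger pads; the fingertips stand 25 mm ahead of it and the grasp point (between the pads) lies 6 mm ahead of it (r.tip_extent is the distance from the TCP to the fingertips, in m); z points along the fingers, y is the line along which they close (so a half turn about z gives the same grasp; the last joint's range is limited). The gripper opens to 85 mm and grips with 20 to 120 N. Pads are 22 mm wide; open, the fingers measure 114 mm over their backs; the gripper's body (76 mm by 85 mm) begins 54 mm behind the grasp point. The pads swing forward as they close: fully open they stand 13 mm farther back than shut.
Start: joints at [1.187, 0.342, 1.524, -0, 1.275, -0.146], TCP at [0.124, 0.51, 0.224] pointing down, gripper open.
Joint ranges: [-2.53, 2.53], [-0.77, 2.02], [0.04, 2.7], [-1, 4.14], [0.28, 2.66], [-3.11, 3.11]. Speed limits (rad/s): [2.57, 2.57, 3.14, 3.14, 3.14, 3.14].

INTERFACE

Orientations are given as a unit quaternion [x, y, z, w].
In Python, from workcell import r, command_gripper, optics gives the robot as it stands. The module is installed in compiled form; this text tells all that it offers. Calls block until the motion is done:
- r.reach(position, orientation): joint-space move of the TCP to a pose.
- r.move_straight(position, orientation=None, speed=0.15, max_force=None): straight line of the TCP; orientation=None keeps the orientation; speed is the mean speed in m/s. With max_force (N) it stops when the force on the tool has changed by that much, and returns True; else False.
- r.movej(angles): joint-space move.
- command_gripper(opening, force=None): finger opening in m; force is the grip in N (None keeps the last); returns when the fingers have stopped.
- r.hold(seconds).
- r.solve_ik(position, orientation): joint angles nearest the present ones, or None.
- r.read_state(): the state.
- optics.get_image(name): name is "side" or "top"; returns (picture, depth): 480x640x3 uint8, red, green, blue; 480x640 float32, m along the optical axis (not along the pixel's ray), 0 where there is no reading.
- optics.camera_model(name): a dict with "K" (3x3 intrinsics, pixels), "R" (3x3) and "t" (3): a world point X has camera coordinates R X + t. Camera axes: x right, y down, z forward; pixel columns grow to the right and rows downward; lengths in m; the calibration is good to about 2 mm. A picture is of the moment at which its call begins. camera_model takes no time and is no camera call.
A pose or a line that the arm cannot do raises r.PlanningError and nothing moves.
- r.finish_job(): hands the job in; it is judged then, once.
The state is a dict: "time_s": time; "joint_positions": joint angles; "dq": joint speeds; "tau": joint torques, N m; "eef_pos": TCP position; "eef_rot": TCP orientation; "contact_force": force on the tool from outside, world axes, zero at the start; "torque": the same for the moment, N m; "grip_width": finger opening in m; "grip_force": force on a finger pad.
Only numpy, scipy, OpenCV 4.12 (cv2) and the standard library are available. Lean on these libraries where they do the work, as an engineer would, in place of code of your own. Each camera call takes 0.05 s, during which the arm holds its last target. There are 200 camera calls.

## Working session

There is one attempt and no reset: what is moved stays moved. The work goes in short steps, each a Python script; the robot and the scene stay as the last script left them, time stands still between calls to the robot, and variables do not carry over. Pictures are saved under pics/ and viewed, at most 10 in all, crops included, and the job is handed in when it is done.

```bash
mkdir -p pics; cat > h.py <<'E'
import numpy as np, cv2
from workcell import r, command_gripper, optics
def shot(n,f):
    p,d=optics.get_image(n); cv2.imwrite(f'pics/{f}.png',p[:,:,::-1]); np.save(f'pics/{f}.npy',d); return p,d
def cloud(n,d):
    m=optics.camera_model(n);K,R,t=[np.array(m[k]) for k in('K','R','t')]
    v,u=np.mgrid[:480,:640]; c=np.stack([(u-K[0,2])/K[0,0]*d,(v-K[1,2])/K[1,1]*d,d],-1)
    return (c-t)@R
def onplane(n,u,v,z):
    m=optics.camera_model(n);K,R,t=[np.array(m[k]) for k in('K','R','t')]
    C=-R.T@t; D=R.T@np.linalg.inv(K)@[u,v,1]; return C+D*(z-C[2])/D[2]
def proj(n,X):
    m=optics.camera_model(n);K,R,t=[np.array(m[k]) for k in('K','R','t')]
    c=K@(R@np.array(X)+t); return c[:2]/c[2]
E
python3 - <<'E'
from h import *
for n in('top','side'):
    shot(n,n+'0'); m=optics.camera_model(n); print(n,-np.array(m['R']).T@m['t'],np.array(m['R']).round(2).tolist())
E
```

```text
top [-0.1000951   0.2927899   1.84810225] [[-0.39, -0.92, 0.0], [-0.85, 0.36, -0.39], [0.36, -0.15, -0.92]]
side [-0.2617819   0.04499393  1.49368736] [[0.03, -1.0, 0.02], [-0.84, -0.03, -0.54], [0.54, 0.0, -0.84]]
```

View pics/top0.png

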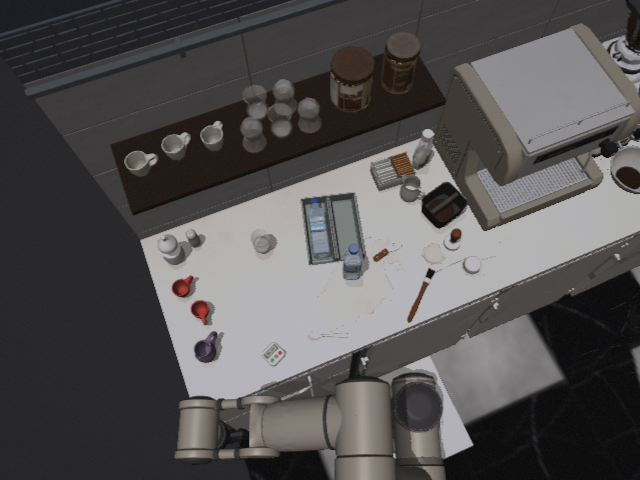

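View pics/side0.png

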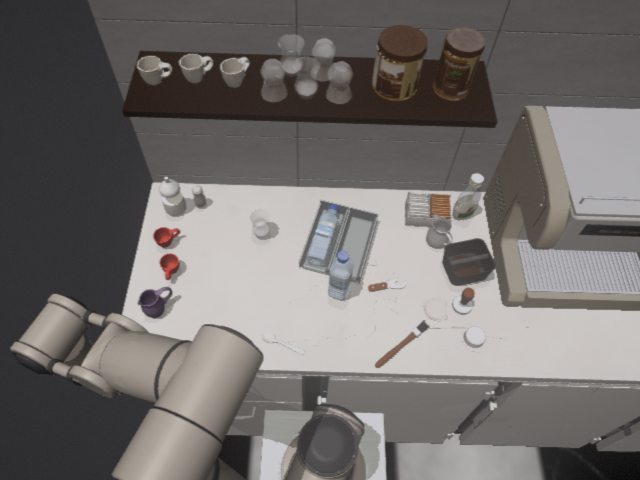

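The free lane is the right one (top ≈ (345,225)). The bottle stands before it at top (352,262), side (340,275). I'll look closer at both.

```bash
python3 - <<'E'
import cv2,numpy as np
a=cv2.imread('pics/top0.png')[185:285,290:400]; b=cv2.imread('pics/side0.png')[195:305,290:400]
a=cv2.resize(a,None,fx=5,fy=5,interpolation=2);b=cv2.resize(b,None,fx=5,fy=5,interpolation=2)
cv2.imwrite('pics/a.png',a);cv2.imwrite('pics/b.png',b)
from h import *
for n in('top','side'):
    d=np.load(f'pics/{n}0.npy');P=cloud(n,d).reshape(-1,3)
    m=(P[:,0]>.35)&(P[:,0]<.95)&(abs(P[:,1])<.25)
    q=P[m]; print(n,'counter',np.median(q[:,2]))
    # rims: height ~36mm
    g=q[(q[:,2]>.031)&(q[:,2]<.040)]; s=q[(q[:,2]>.043)&(q[:,2]<.054)]
    print(len(g),np.percentile(g,[2,50,98],axis=0).round(3).tolist(),len(s))
    t=q[(q[:,2]>.12)&(q[:,2]<.25)]; print('tall',len(t),np.percentile(t,[2,50,98],axis=0).round(3).tolist() if len(t) else '')
E
```

```text
top counter 0.5392717042491723
602 [[0.492, -0.208, 0.031], [0.726, -0.025, 0.036], [0.92, 0.232, 0.04]] 561
tall 1157 [[0.479, -0.234, 0.121], [0.914, -0.027, 0.144], [0.921, 0.235, 0.216]]
side counter 0.17439527264636923
801 [[0.483, -0.217, 0.031], [0.743, -0.025, 0.036], [0.92, 0.229, 0.04]] 684
tall 4966 [[0.482, -0.239, 0.124], [0.915, -0.02, 0.185], [0.921, 0.239, 0.248]]
```

View pics/a.png

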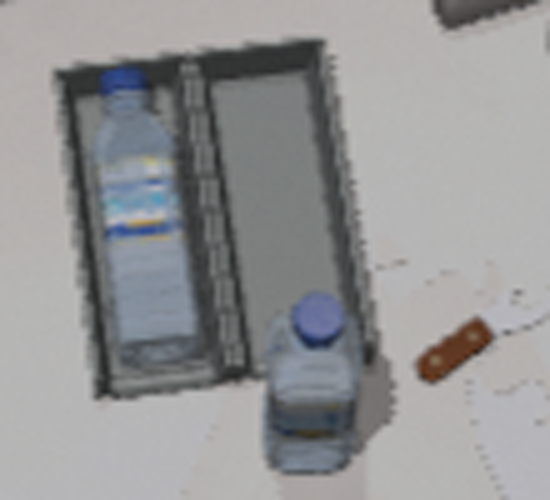

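View pics/b.png

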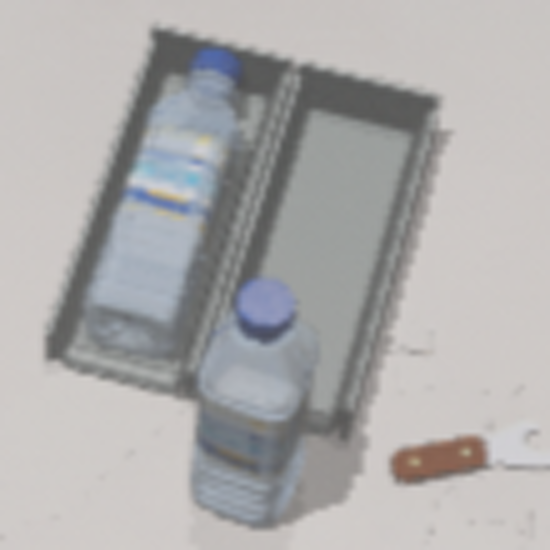

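```bash
python3 - <<'E'
from h import *
def px(n,c,z): 
    o=(290,185) if n=='top' else (290,195)
    return onplane(n,(c[0]+.5)/5+o[0]-.5,(c[1]+.5)/5+o[1]-.5,z)
print('BL',px('top',(57,72),.05),px('side',(157,30),.05))
print('BR',px('top',(323,40),.05),px('side',(438,98),.05))
print('FL',px('top',(98,396),.0),px('side',(48,355),.036),px('side',(52,362),.0))
print('FR ',px('top',(376,355),.036),px('side',(348,436),.0))
print('cap',px('top',(319,318),.213),px('side',(267,302),.213))
for n in('top','side'):
    P=cloud(n,np.load(f'pics/{n}0.npy')).reshape(-1,3)
    roi=(P[:,0]>.4)&(P[:,0]<.9)&(P[:,1]>-.17)&(P[:,1]<.17)
    q=P[roi&(P[:,2]>.02)&(P[:,2]<.056)&(P[:,0]>.52)]
    # largest cluster
    from scipy.cluster.hierarchy import fcluster,linkage
    c=fcluster(linkage(q[:,:2]),.012,'distance'); k=np.bincount(c).argmax(); q=q[c==k]
    print(n,cv2.minAreaRect((q[:,:2]*1000).astype(np.float32)),len(q))
    c=P[roi&(P[:,2]>.19)&(P[:,2]<.225)]; print('cap',np.median(c,0).round(4),c.min(0),c.max(0),len(c))
    b=P[roi&(P[:,2]>.05)&(P[:,2]<.14)&(P[:,0]<.62)&(abs(P[:,1])<.1)]; print('body',len(b),cv2.minAreaRect((b[:,:2]*1000).astype(np.float32)))
E
```

```text
BL [0.81134391 0.02063072 0.05      ] [0.80929375 0.02142173 0.05      ]
BR [ 0.76211089 -0.16265066  0.05      ] [ 0.76193355 -0.15936989  0.05      ]
FL [0.5914907 0.079886  0.       ] [0.57207438 0.08320948 0.036     ] [0.58774994 0.08147728 0.        ]
FR  [ 0.53251092 -0.10174456  0.036     ] [ 0.54195505 -0.10164238  0.        ]
cap [ 0.50687452 -0.04082698  0.213     ] [ 0.50789094 -0.03852825  0.213     ]
top ((678.2581787109375, -40.56712341308594), (195.39508056640625, 245.46530151367188), 74.76464080810547) 1191
cap [ 0.5043 -0.0369  0.2114] [ 0.48973382 -0.05557337  0.19090879] [ 0.52480603 -0.02112019  0.22498301] 112
body 315 ((552.885009765625, -8.0242919921875), (179.9884033203125, 64.25006866455078), 30.41089630126953)
side ((676.4066162109375, -38.00665283203125), (195.3663330078125, 245.91868591308594), 74.9719009399414) 1406
cap [ 0.502  -0.0383  0.2112] [ 0.48988323 -0.05635603  0.19010157] [ 0.52140083 -0.02046434  0.22034503] 152
body 504 ((551.3049926757812, -5.6085357666015625), (180.6975555419922, 68.16519927978516), 35.98466491699219)
```

Lane yaw is about −15.1° with its mouth at ≈(0.549,−0.056). The bottle is at ≈(0.5065,−0.039), so 45 mm before the mouth and 5–6 mm left, which fits the given limits. Next I check reachability with the tool tilted.

```bash
cat >> h.py <<'E'
from scipy.spatial.transform import Rotation as Ro
yaw=np.radians(-15.1); U=np.array([np.cos(yaw),np.sin(yaw),0]); V=np.array([-U[1],U[0],0]); M=np.array([.5488,-.0564,0])
def rot(a): # tool tilted a deg above straight down, towards +U
    a=np.radians(a); z=np.sin(a)*U-np.cos(a)*np.array([0,0,1]); 
    return z
def pose(x,y,z,a,flip=1):  # lane coords of fingertip centre -> TCP position, quat
    zt=rot(a); yt=V*flip; xt=np.cross(yt,zt)
    return M+U*x+V*y+[0,0,z]-zt*r.tip_extent, Ro.from_matrix(np.stack([xt,yt,zt],1)).as_quat()
E
python3 - <<'E'
from h import *
print(r.tip_extent)
for a in(0,15,30,45,60):
  for f in(1,-1):
    o=[]
    for w in((-.13,.0056,.3),(-.13,.0056,.15),(-.0,.0056,.14),(-.1,.005,.032),(.017,.003,.032)):
        s=r.solve_ik(*pose(*w,a,f)); o.append(None if s is None else np.round(s,2).tolist())
    print(a,f,o)
E
```

```text
0.025
0 1 [[-0.22, 0.09, 1.58, -0.0, 1.48, -1.53], [-0.22, 0.21, 1.86, -0.0, 1.07, -1.53], [-0.23, 0.44, 1.54, -0.0, 1.16, -1.54], [-0.23, 0.44, 1.93, -0.0, 0.78, -1.53], [-0.24, 0.6, 1.61, -0.0, 0.94, -1.54]]
0 -1 [[-0.22, 0.09, 1.58, -0.0, 1.48, 1.61], [-0.22, 0.21, 1.86, -0.0, 1.07, 1.61], [-0.23, 0.44, 1.54, -0.0, 1.16, 1.6], [-0.23, 0.44, 1.93, -0.0, 0.78, 1.61], [-0.24, 0.6, 1.61, -0.0, 0.94, 1.6]]
15 1 [[-0.21, -0.08, 1.78, -0.02, 1.18, -1.51], [-0.21, 0.07, 2.07, -0.02, 0.74, -1.5], [-0.22, 0.31, 1.79, -0.01, 0.78, -1.52], [-0.22, 0.35, 2.16, -0.03, 0.37, -1.49], [-0.23, 0.49, 1.87, -0.02, 0.52, -1.53]]
15 -1 [[-0.21, -0.08, 1.78, -0.02, 1.18, 1.63], [-0.21, 0.07, 2.07, -0.02, 0.74, 1.64], [-0.22, 0.31, 1.79, -0.01, 0.78, 1.62], [-0.22, 0.35, 2.16, -0.03, 0.37, 1.65], [-0.23, 0.49, 1.87, -0.02, 0.52, 1.62]]
30 1 [[-0.19, -0.23, 1.99, -0.05, 0.86, -1.48], [-0.19, -0.03, 2.29, -0.1, 0.35, -1.41], [-0.22, 0.22, 2.04, -0.07, 0.36, -1.47], None, None]
30 -1 [[-0.19, -0.23, 1.99, -0.05, 0.86, 1.66], [-0.19, -0.03, 2.29, -0.1, 0.35, 1.73], [-0.22, 0.22, 2.04, -0.07, 0.36, 1.67], None, None]
45 1 [[-0.16, -0.34, 2.21, -0.15, 0.5, -1.37], None, None, [-0.18, 0.55, 2.62, 3.22, 0.81, 1.57], [-0.22, 0.55, 2.32, 3.21, 0.51, 1.55]]
45 -1 [[-0.16, -0.34, 2.21, -0.15, 0.5, 1.78], None, None, [-0.18, 0.55, 2.62, 3.22, 0.81, -1.57], [-0.22, 0.55, 2.32, 3.21, 0.51, -1.6]]
60 1 [None, None, [-0.19, 0.39, 2.48, 3.23, 0.77, 1.54], None, [-0.21, 0.8, 2.47, 3.2, 1.18, 1.58]]
60 -1 [None, None, [-0.19, 0.39, 2.48, 3.23, 0.77, -1.6], None, [-0.21, 0.8, 2.47, 3.2, 1.18, -1.56]]
```

```bash
python3 - <<'E'
from h import *
command_gripper(.03)
p,q=pose(-.14,.0056,.32,15); r.reach(p,q)
r.move_straight(pose(-.13,.0056,.144,15)[0],speed=.2)
print(r.read_state()['time_s'],r.read_state()['contact_force'])
print(r.move_straight(pose(-.092,.0056,.144,15)[0],speed=.08,max_force=10))
for x in (-.07,-.05,-.03,-.01,.005):
    print(x,r.move_straight(pose(x,.0056,.144,15)[0],speed=.06,max_force=30),np.round(r.read_state()['contact_force'],1))
r.hold(.8)
r.move_straight(pose(-.13,.0056,.2,15)[0],speed=.2)
shot('top','top1');p,d=shot('side','side1')
c=[cv2.resize(cv2.imread(f'pics/{n}1.png')[185:305,290:400],None,fx=3.6,fy=4) for n in('top','side')]
cv2.imwrite('pics/c.png',np.hstack(c)); print(r.read_state()['time_s'])
E
```

```text
3.8667 [0.34223026 0.42083665 1.34136266]
False
-0.07 False [0.2 0.6 0.2]
-0.05 False [-1.3  0.5  2.7]
-0.03 False [-0.2 -0.7 11.1]
-0.01 False [-0.7 -1.1 10.1]
0.005 False [0.1 0.1 8.1]
8.6417
```

View pics/c.png

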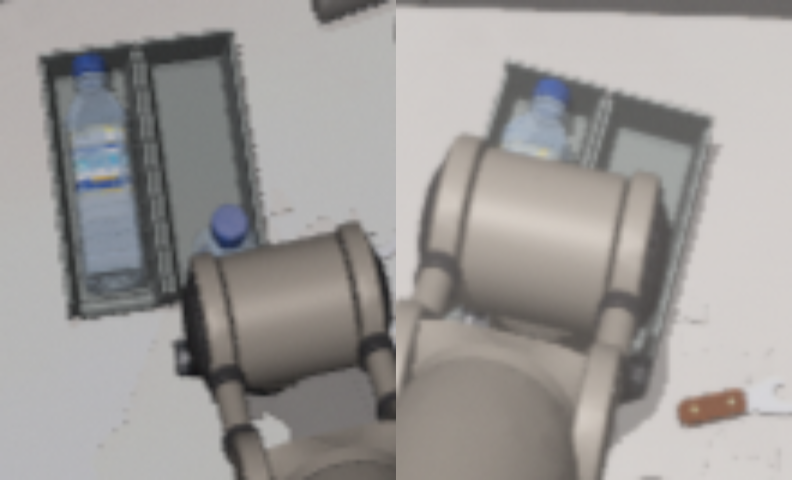

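The cap is still high, at about (353,241) in the top view, so the bottle isn't down. I'll back off and look.

```bash
python3 - <<'E'
from h import *
s=r.read_state();print(s['eef_pos'],s['contact_force'],s['grip_width'])
j=np.array(s['joint_positions']);r.move_straight(pose(-.15,.0056,.3,15)[0],speed=.3)
j=np.array(r.read_state()['joint_positions']); j[0]+=.6; r.movej(j)
for n in('top','side'):
    p,d=shot(n,n+'2');P=cloud(n,d).reshape(-1,3)
    roi=(P[:,0]>.4)&(P[:,0]<.75)&(P[:,1]>-.17)&(P[:,1]<.05)
    c=P[roi&(P[:,2]>.19)&(P[:,2]<.235)];print(len(c),np.median(c,0) if len(c) else '')
c=[cv2.resize(cv2.imread(f'pics/{n}2.png')[185:305,290:400],None,fx=3.6,fy=4) for n in('top','side')]
cv2.imwrite('pics/d.png',np.hstack(c)); print(r.read_state()['time_s'])
E
```

```text
[ 0.41894805 -0.01564748  0.22352906] [-0.82948332 -0.36575768 -0.73425751] 0.030037545819471535
116 [ 0.50939048 -0.04021512  0.21177429]
159 [ 0.50870552 -0.04115756  0.21109399]
10.1583
```

View pics/d.png

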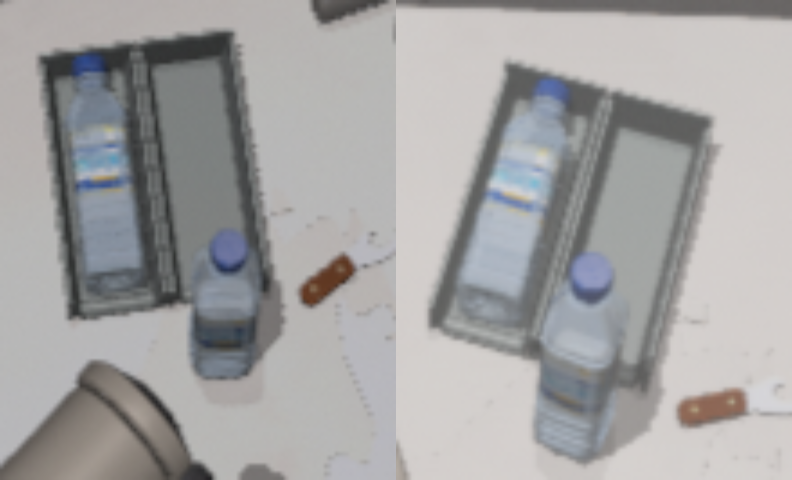

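The bottle still stands, about 5 mm further forward. My guess is that the part-open fingers straddled the neck and shoulder. I'll retry with the fingers shut and lower on the straight body.

```bash
python3 - <<'E'
from h import *
command_gripper(0)
p,q=pose(-.14,.0036,.3,15); r.reach(p,q)
r.move_straight(pose(-.12,.0036,.128,15)[0],speed=.2)
r.move_straight(pose(-.088,.0036,.128,15)[0],speed=.1)
for x in np.arange(-.08,.0151,.008):
    h=r.move_straight(pose(x,.0036,.128,15)[0],speed=.08,max_force=30);s=r.read_state()
    print(round(x,3),h,np.round(s['contact_force'],1))
r.hold(.5)
p,d=optics.get_image('top'); cv2.imwrite('pics/top3.png',p[:,:,::-1])
r.move_straight(pose(-.13,.0036,.2,15)[0],speed=.25)
r.move_straight(pose(-.15,.0036,.3,15)[0],speed=.3)
j=np.array(r.read_state()['joint_positions']); j[0]+=.6; r.movej(j)
for n in('top','side'):
    p,d=shot(n,n+'4');P=cloud(n,d).reshape(-1,3)
    roi=(P[:,0]>.4)&(P[:,0]<.75)&(P[:,1]>-.17)&(P[:,1]<.05)
    c=P[roi&(P[:,2]>.19)&(P[:,2]<.235)];print(len(c),np.median(c,0) if len(c) else '')
c=[cv2.resize(cv2.imread(f'pics/{n}4.png')[185:305,290:400],None,fx=3.6,fy=4) for n in('top','side')]
cv2.imwrite('pics/e.png',np.hstack(c)); print(r.read_state()['time_s'])
E
```

```text
-0.08 False [-0.2 -0.1  0.1]
-0.072 False [-0.4  0.3 -0.6]
-0.064 False [-0.3 -0.2  0.5]
-0.056 False [ 0.5 -0.8  0.3]
-0.048 False [ 0.6 -0.7  0.1]
-0.04 False [ 0.  -0.7 -0.9]
-0.032 False [0.6 0.3 0.4]
-0.024 False [-0.5 -0.2 -0.5]
-0.016 False [-0.4  0.7 -0.2]
-0.008 False [-0.5 -0.5  0.4]
-0.0 False [ 0.3 -0.3 -0.5]
0.008 False [-0.7  0.1  0.6]
0 
0 
18.8333
```

View pics/e.png

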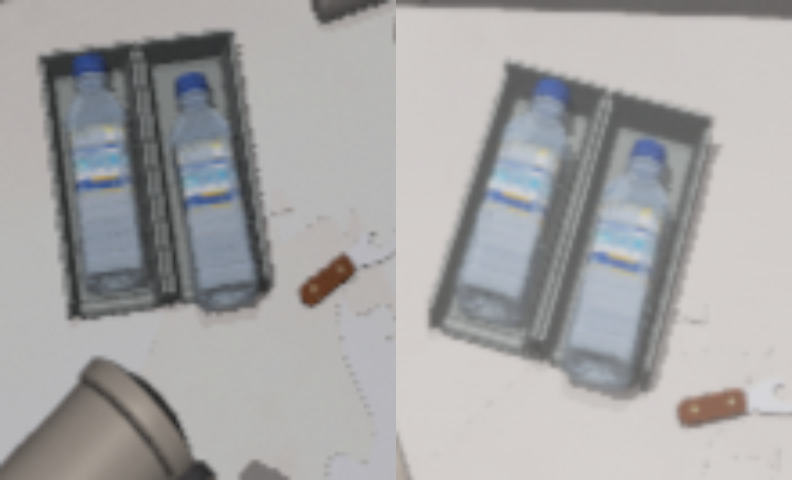

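The bottle now lies in the lane with its foot about 10 mm short of the mouth. Next I push the foot home.

```bash
python3 - <<'E'
from h import *
a=10
p,q=pose(-.12,.0,.2,a); r.reach(p,q)
r.move_straight(pose(-.085,0,.031,a)[0],speed=.15)
h=r.move_straight(pose(.022,0,.031,a)[0],speed=.04,max_force=10)
s=r.read_state();x=(np.array(s['eef_pos'])+.025*rot(a)-M)@U
print(h,x,s['contact_force'],s['time_s'])
r.hold(.3)
r.move_straight(pose(-.085,0,.035,a)[0],speed=.15)
r.move_straight(pose(-.13,0,.25,a)[0],speed=.25)
j=np.array(r.read_state()['joint_positions']); j[0]+=.6; r.movej(j)
for n in('top','side'):
    p,d=shot(n,n+'5');P=cloud(n,d).reshape(-1,3)-M
    x,y,z=P@U,P@V,P[:,2]
    for o in(0,.098):
        m=(abs(y-o)<.03)&(x>-.05)&(x<.16)
        b=m&(abs(y-o)<.012)
        print(n,o,[ (round(float(np.median(z[b&(abs(x-k)<.006)])),4)) for k in np.arange(-.01,.15,.012)])
c=[cv2.resize(cv2.imread(f'pics/{n}5.png')[185:305,290:400],None,fx=3.6,fy=4) for n in('top','side')]
cv2.imwrite('pics/f.png',np.hstack(c)); print(r.read_state()['time_s'])
E
```

```text
False 0.02195046656829432 [-0.96909041  0.25544309  0.17122909] 24.0167
top 0 [0.0012, 0.0038, 0.0237, 0.0635, 0.0646, 0.0627, 0.064, 0.0614, 0.0625, 0.0626, 0.0633, 0.0617, 0.0627, 0.0668]
top 0.098 [-0.0005, 0.0019, 0.0112, 0.0316, 0.0615, 0.0611, 0.0596, 0.0607, 0.0616, 0.064, 0.0599, 0.5265, 0.5359, 0.5381]
side 0 [-0.0008, 0.0039, 0.0324, 0.0629, 0.0636, 0.0638, 0.0619, 0.0622, 0.0614, 0.0616, 0.0615, 0.0614, 0.061, 0.5267]
side 0.098 [-0.002, 0.0044, 0.0168, 0.0542, 0.0606, 0.0614, 0.0593, 0.0598, 0.0625, 0.0622, 0.0612, 0.5279, 0.5378, 0.5376]
27.275
```

View pics/f.png

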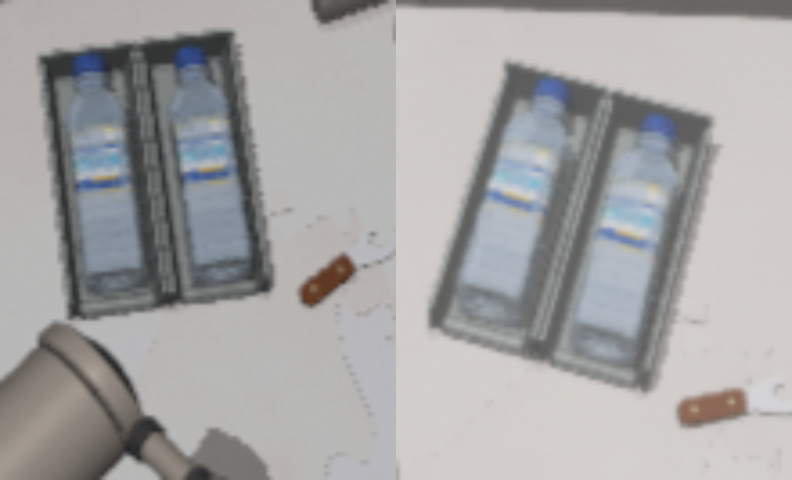

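The foot sits about 3 mm further out than the neighbour's and slightly high, and the push met no stop. I'll push again until it contacts the end stop.

```bash
python3 - <<'E'
from h import *
a=10
p,q=pose(-.10,.0,.14,a); r.reach(p,q)
r.move_straight(pose(-.03,0,.033,a)[0],speed=.2)
h=r.move_straight(pose(.036,0,.033,a)[0],speed=.04,max_force=10)
s=r.read_state();x=(np.array(s['eef_pos'])+.025*rot(a)-M)@U
print(h,x,s['contact_force'],s['time_s'])
r.move_straight(pose(-.04,0,.04,a)[0],speed=.2)
r.move_straight(pose(-.1,0,.2,a)[0],speed=.3)
j=np.array(r.read_state()['joint_positions']); j[0]+=.6; r.movej(j)
for n in('top','side'):
    p,d=shot(n,n+'6');P=cloud(n,d).reshape(-1,3)-M
    x,y,z=P@U,P@V,P[:,2]
    for o in(0,.098):
        b=(abs(y-o)<.012)
        print(n,o,[ (round(float(np.median(z[b&(abs(x-k)<.006)])),4)) for k in np.arange(-.01,.15,.012)])
c=[cv2.resize(cv2.imread(f'pics/{n}6.png')[185:305,290:400],None,fx=3.6,fy=4) for n in('top','side')]
cv2.imwrite('pics/g.png',np.hstack(c)); print(r.read_state()['time_s'])
E
```

```text
False 0.03581572992153316 [-0.61502773 -0.27051531 -0.25268374] 30.9583
top 0 [0.0014, 0.0052, 0.0276, 0.0635, 0.0626, 0.063, 0.0625, 0.064, 0.0637, 0.0649, 0.0617, 0.0622, 0.0607, 0.0695]
top 0.098 [0.0006, 0.0029, 0.0113, 0.0365, 0.0617, 0.0606, 0.0603, 0.0623, 0.0631, 0.0615, 0.0641, 0.5252, 0.5365, 0.537]
side 0 [-0.0005, 0.0043, 0.0333, 0.0627, 0.0639, 0.0619, 0.0628, 0.064, 0.0606, 0.0627, 0.0608, 0.0597, 0.0616, 0.5267]
side 0.098 [-0.0005, 0.0045, 0.0168, 0.0442, 0.0598, 0.0605, 0.0606, 0.0609, 0.0615, 0.0621, 0.0611, 0.5298, 0.5362, 0.5378]
33.3333
```

View pics/g.png

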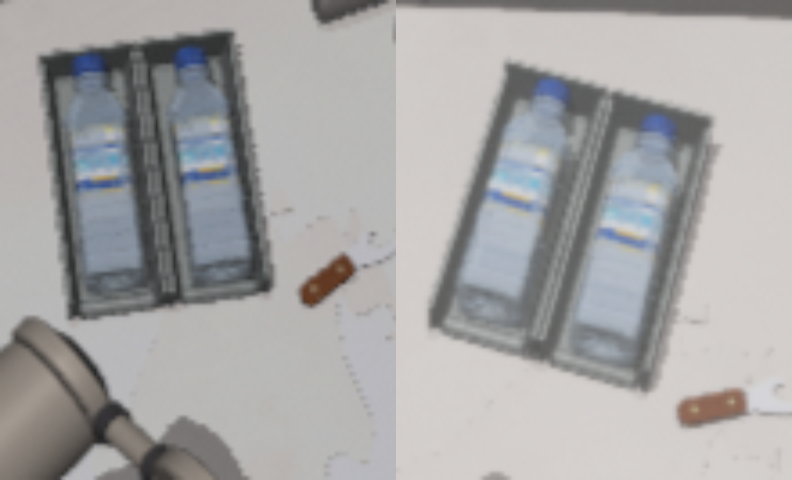

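No force came up at 36 mm, which doesn't fit the picture. I'll measure cap positions offline from the saved images, which takes no robot time.

```bash
python3 - <<'E'
from h import *
for k in(4,5,6):
  for n in('top','side'):
    im=cv2.imread(f'pics/{n}{k}.png'); hsv=cv2.cvtColor(im,cv2.COLOR_BGR2HSV)
    m=cv2.inRange(hsv,(108,120,60),(130,255,255)); 
    N,l,st,ce=cv2.connectedComponentsWithStats(m)
    for i in range(1,N):
        u,v=ce[i]
        if st[i,4]>8 and 290<u<400 and 185<v<305:
            P=onplane(n,u,v,.036)-M; print(k,n,st[i,4],'lane',np.round([P@U,P@V],4))
  d=np.load(f'pics/side{k}.npy')
# foot edge profile, fine, side+top, k=5,6
for k in(4,6):
  for n in('top','side'):
    P=cloud(n,np.load(f'pics/{n}{k}.npy')).reshape(-1,3)-M;x,y,z=P@U,P@V,P[:,2]
    for o in(0,.098):
        b=(abs(y-o)<.018)&(z>.05)&(z<.08)&(x<.06)&(x>-.06); b2=(abs(y-o)<.018)&(z>.03)&(z<.08)&(x<.1)&(x>-.06)
        print(k,n,o,'top edge x',np.sort(x[b])[:4].round(4),'face',np.sort(x[b2])[:4].round(4))
for n in('top','side'):
    for o in(0,.098): 
        print(n,'lip px',o,[ (proj(n,M+U*xx+V*o+[0,0,.033])).round(1).tolist() for xx in(0,.017,.23)])
E
```

```text
4 top 35 lane [0.228  0.0977]
4 top 27 lane [0.1969 0.0002]
4 top 10 lane [0.1104 0.1055]
5 top 33 lane [ 0.222  -0.0029]
5 top 36 lane [0.2278 0.0981]
5 top 11 lane [0.1105 0.1067]
6 top 33 lane [ 0.222  -0.0029]
6 top 35 lane [0.228  0.0977]
6 top 9 lane [0.1048 0.0027]
6 top 10 lane [0.1104 0.1055]
4 top 0 top edge x [-0.0128 -0.0124 -0.0114 -0.0114] face [-0.014  -0.0128 -0.0128 -0.0127]
4 top 0.098 top edge x [0.0179 0.0185 0.0188 0.0191] face [0.0179 0.0185 0.0188 0.0191]
4 side 0 top edge x [-0.0163 -0.0148 -0.0143 -0.0131] face [-0.0163 -0.0157 -0.0155 -0.0148]
4 side 0.098 top edge x [0.0143 0.0147 0.0149 0.0154] face [0.0143 0.0147 0.0149 0.0154]
6 top 0 top edge x [0.0107 0.012  0.0124 0.0125] face [0.0107 0.0111 0.0118 0.012 ]
6 top 0.098 top edge x [0.0168 0.0181 0.0185 0.0187] face [0.0168 0.0181 0.0185 0.0187]
6 side 0 top edge x [0.0099 0.0105 0.0106 0.011 ] face [0.0096 0.0099 0.0105 0.0106]
6 side 0.098 top edge x [0.015  0.016  0.0162 0.0163] face [0.015  0.016  0.0162 0.0163]
top lip px 0 [[350.7, 256.6], [349.9, 252.1], [341.1, 197.3]]
top lip px 0.098 [[322.1, 260.2], [321.5, 255.6], [313.8, 200.6]]
side lip px 0 [[345.1, 274.2], [346.6, 269.5], [363.2, 214.6]]
side lip px 0.098 [[314.0, 265.9], [315.6, 261.3], [334.0, 207.3]]
```

```bash
python3 - <<'E'
from h import *
s=r.read_state();R=Ro.from_quat(s['eef_rot']).as_matrix()
print(s['time_s'],s['grip_width'],s['eef_pos'],R.round(3).tolist(),np.round(s['joint_positions'],3))
p,q=pose(-.1,0,.2,10);print(p,r.solve_ik(p,q))
p,q=pose(.036,0,.033,10);print(p)
E
```

```text
33.3333 -8.345767311896796e-05 [0.38724294 0.22794566 0.22344604] [[-0.931, -0.328, 0.163], [-0.323, 0.945, 0.056], [-0.172, -0.0, -0.985]] [ 0.365  0.107  1.852 -0.007  1.01  -1.536]
[ 0.44806142 -0.02921865  0.22462019] [-0.23215006  0.10438085  1.85153963 -0.00643168  1.01123282 -1.53646424]
[ 0.5793657  -0.06464726  0.05762019]
```

```bash
python3 - <<'E'
from h import *
a=10
def cap():
    p,_=optics.get_image('top'); hsv=cv2.cvtColor(p,cv2.COLOR_RGB2HSV)
    N,l,st,ce=cv2.connectedComponentsWithStats(cv2.inRange(hsv,(108,120,60),(130,255,255)))
    o=[]
    for i in range(1,N):
        P=onplane('top',*ce[i],.036)-M
        if st[i,4]>8 and abs(P@V)<.03 and P@U>.18: o.append((round(P@U,4),round(P@V,4)))
    return o
T=lambda:r.read_state()['time_s']
p,q=pose(-.06,0,.09,a); r.reach(p,q); print(T())
command_gripper(.02); print(T())
r.move_straight(pose(-.03,0,.028,a)[0],speed=.2); print(T())
for x in(.012,.022,.032,.042):
    h=r.move_straight(pose(x,0,.028,a)[0],speed=.07,max_force=8); s=r.read_state(); c=cap()
    xa=(np.array(s['eef_pos'])+.025*rot(a)-M)@U
    print(x,h,round(xa,4),np.round(s['contact_force'],1),c,round(T(),2))
    if h or T()>38.2: break
r.move_straight(pose(xa-.06,0,.03,a)[0],speed=.25)
print(cap(),T())
E
```

```text
34.5
34.825
35.3167
0.012 False 0.0115 [ 0.  -0.3  0.3] [(np.float64(0.222), np.float64(-0.0029))] 36.12
0.022 False 0.0221 [-0.7 -0.7  0.3] [(np.float64(0.2296), np.float64(-0.0043))] 36.46
0.032 True 0.0295 [ 1.2 -1.   7.5] [(np.float64(0.2304), np.float64(-0.004))] 36.72
[(np.float64(0.2304), np.float64(-0.0045))] 37.15
```

```bash
python3 -c "
from h import *
P=0
print(r.finish_job())"
```

```text
the job is handed in; nothing more can be done
None
```

I handed the job in at about 37 s of the 40. The bottle was toppled into the empty lane and its foot pushed until a force stop tripped. The cap then read 8 mm further in and stayed there after I backed off, so it should be home behind the lip, but I didn't measure the final foot height, and the first topple attempt and two foot pushes fell short before that.

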